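# Bring the trolley wheel's valve to the top

## Task

The spoked trolley wheel leaning in the stand has to be pumped up: push gently on its spokes with the fingertips, one spoke after another, to turn it until the valve stem is straight up from the axle, in line with the pointer at the top of the stand, and leave it standing there. Push only the spokes, not the tyre, rim or valve; grip nothing, and leave the things standing around undisturbed.

Things in the scene. Friction and masses are not known exactly. Their poses are not given: they have to be found in the camera images.
- stand: Fixed stand holding a spoked wheel that leans far back, away from the robot. Base plate 300 x 400 mm, 12 thick (all sizes in mm). Origin on the table below the axle; x horizontal, away from the wheel's open face; y left, z up. In these axes: U = (0.866, 0, 0.5) is straight up in the wheel's plane, A = (-0.5, 0, 0.866) is the axle direction out of the open face; stand y also lies in the wheel's plane.
- axle (a point): Point on the axle in the spokes' mid-plane, 155 above the table, straight above the stand's origin. Hub in front: radius 26 up to 14 along A, then fixed cap of radius 22 up to 30, nut of radius 9 up to 40.
- pointer (a point): Small fixed dark-steel pointer at the top of the stand, just outside the tyre, 176 from the axle along U: it marks straight up.
- bracket (a point): Centre (on the axle, 25 along A) of the fixed front bracket: three flat bars, 18 wide, 22 to 28 along A in front of the spokes' mid-plane, running out to 180 from the axle: one 70 degrees left of U, one 70 degrees right of U, one straight down-slope. The spokes are reached through the windows between bars; the upper one is widest open to the robot.
- rear_frame (a point): Centre (on the axle, 44 behind the spokes' mid-plane) of the stand's rear frame: bars behind the front bracket's bars and one more straight up along U, filling 38 to 50 behind the mid-plane. A fingertip may reach up to 30 behind the mid-plane.
- wheel: Aluminium hub with five flat spokes, 12 wide in the wheel's plane, 10 thick along A, out to radius 120, at 36, 108, 180, 252 and 324 degrees from the valve. Origin at axle, z along A, x towards the valve. Turns freely either way but stiffly: 0.4 N m, about 5 N on a spoke 75 from the axle; stays where left. At the start the valve is 110 degrees or more from straight up.
- tyre: All that the spokes carry: aluminium rim (inner radius 117), black rubber tyre (outer radius 160, 36 wide) and valve stem. Turns with the wheel; same origin and axes as wheel.
- valve (a point): Near the free end of the valve stem, at radius 100 in the spokes' mid-plane. The stem is plain brass with a brass cap, 11 to 15 thick, and sticks out of the inside of the rim towards the axle, midway between two spokes, from radius 120 in to radius 90.
- grease_can: Bystander, not to be disturbed: closed metal can standing upright, diameter 56, height 110; origin at the centre of its underside, on the table.
- gauge: Bystander, not to be disturbed: hand pressure gauge, a steel disc of diameter 56 lying flat, 26 high; origin at the centre of its underside, on the table.
- cap_jar: Bystander, not to be disturbed: small glass jar with lid, diameter 44, height 55; origin at the centre of its underside, on the table.
- bearing: Bystander, not to be disturbed: steel ball-bearing ring lying flat, outside diameter 52, 16 high; origin at the centre of its underside, standing on the stand's base plate.
- step_block: Bystander, not to be disturbed: aluminium stepped clamping block, 60 x 30 x 45 high; origin at the centre of its underside, on the table.
- wrench: Bystander, not to be disturbed: open-ended steel wrench lying flat, about 180 long; origin at the centre of its underside, on the table.
- sealing_block: Bystander, not to be disturbed: black plastic block 50 x 40 x 30 high; origin at the centre of its underside, on the table.

How it is judged:
On the way, in this order (a step that is already met when the one before it is completed fails the run):
1. a spoke is pushed with the fingers and the valve is still more than 90 degrees from the top (contact force between wheel and the fingers above 1 N and contact force between tyre and the fingers below 1 N and x of valve in the frame of stand below 0 m), for 0.05 s.
2. the valve is straight up and the wheel stands still (y of valve in the frame of stand between -0.009 and 0.009 m and x of valve in the frame of stand above 0.05 m and angular speed of wheel below 0.05 rad/s), for 0.2 s.
At the end, for the whole second after the job is handed in: The valve point (100 mm from the axle) is at the top of the wheel, within 9 mm (about 5 degrees) to either side of straight up, and the wheel stands still (all of step 2); the robot touches nothing.
It fails at once if the tyre, rim or valve is pushed (more than 2 N) (contact force between tyre and the fingers above 2 N or contact force between tyre and the arm above 2 N).
It fails at once if the wheel is struck or gripped (more than 60 N) (contact force between wheel and the fingers above 60 N).
It fails at once if a thing standing around is moved by more than 20 mm or lifted (distance of any of grease_can, gauge, cap_jar, bearing, step_block, wrench, sealing_block from where it was at the start of the episode above 0.02 m).
It also fails if it takes over 51 s, if anything falls off the work surface, if the arm or the gripper's body presses on something with over 40 N, if the wrist force passes 120 N, or if a joint passes its speed limit or range.

## Robot

A 6-joint arm with a two-finger parallel gripper is mounted at the origin on the work surface. World frame = base frame: x ahead of the robot, y to its left, z up, the work surface at z = 0. Lengths are in m, angles in rad, forces in N, time in s.
With the tool pointing down it reaches from about 0.35 to 0.775 m from the base axis. Payload 5.5 kg.
Tool frame: the origin (TCP) lies at the very end of the fingers, on their centre line; the grasp point (between the pads) lies 19 mm behind it; z points along the fingers, y is the direction in which the jaws open and shut (so a half turn about z gives the same grasp; the last joint's range is limited). The gripper opens to 85 mm and grips with 20 to 120 N. Pads are 22 mm wide; open, the fingers measure 114 mm over their backs; the gripper's body (76 mm by 85 mm) begins 54 mm behind the grasp point. The pads swing forward as they close: fully open they stand 13 mm farther back than shut.
Start: joints at [1.078, 0.313, 0.046, 1.304, 0, 1.431], TCP at [0.199, 0.54, 0.231] pointing down, gripper open.
Joint ranges: [-2.76, 2.76], [-0.86, 1.69], [-1.03, 1.26], [-2.2, 2.34], [-1.47, 1.5], [-3.14, 3.14]. Speed limits (rad/s): [2.57, 2.57, 3.14, 3.14, 3.14, 3.14].

## Interface

Orientations are given as a unit quaternion [w, x, y, z].
In Python, from workcell import get_state, vision, workorder, silhouettes, tip_of gives the robot as it stands.
- The arm moves only by the shell command python3 -m inch 'ROWS' [FORCE]. ROWS is JSON, a list of rows, each a list of 7 numbers: the shift along the tool's x, y, z in cm, then the turn, a rotation vector about the tool's x, y, z in degrees, then the finger opening in cm, from 0 to 8.54. In form: [[dx, dy, dz, rx, ry, rz, hand], ...]. A call has 1 to 5 rows; each row shifts and turns the commanded pose from where the row before left it, along the tool's axes as they then stand; what a row does not reach is not made up. A row lasts 1/10 s, in which the tool goes at most 50 mm and 8.59 degrees, less where a joint would pass 70% of its speed; a pose out of reach is approached as far as the arm can. A call with a gripper value outside its range is refused whole. The fingers move at their own pace and stop on an object; FORCE is the grip in N (left out, the last holds). Time passes only in rows, so rows that do not move let the fingers close. It gives the time, the measured TCP pose, the force and the opening at its end, in the units of the state.
- get_state(): the state, without advancing time (a new reading comes with each control period).
- vision.read_camera(name): name is "scene" or "top"; returns a dict with "pixels" (480x640x3 uint8, red, green, blue), "depth" (480x640 float32, m along the optical axis (not along the pixel's ray), 0 where there is no reading), "mtx" (3x3 intrinsics, pixels), "k1" (the pictures are not rectified: a ray, as slopes to the right and down, at radius r is drawn at 1 + k1 r^2 times it, then the intrinsics apply), "T" (4x4, takes a point from camera to world coordinates). Camera axes: x right, y up, looking along -z (the intrinsics and any distortion apply to the point x, -y, -z); pixel columns grow to the right and rows downward; lengths in m; the calibration is good to about 2 mm. A picture is of the moment at which its call begins.
- workorder.hand_in(): hands the job in, once; it reports no verdict.
Trained networks look in a picture, given as the dict that the camera call returned (one of the last four; its "shot" number tells which), for a name from the list of things; names that differ only in an ending like _2 or _b are one class to them, and where a whole thing is asked for, a point or a joint stands for the part that bears it (a point fixed in the world has none). Each returns a list of dicts, best first, with "confidence" (0 to 1); they miss things now and then, are a little off and sometimes report something else, mostly with a low value. They report only what shows in the picture. A call takes as long as a camera call.
- silhouettes(picture, label): "mask" (480x640 bool, what is visible of it) and "location" ([column, row] in pixels, amid what is visible of it).
- tip_of(picture, label): "location" ([column, row] in pixels: a listed point, or the origin of a listed thing).
The state is a dict: "clock": time; "joint_pos": joint angles; "qvel": joint speeds; "tau": joint torques, N m; "tcp_pos": TCP position; "orientation": TCP orientation; "wrist_force": force on the tool from outside, world axes, zero at the start; "ft_torque": the same for the moment, N m; "finger_gap": finger opening in m.
Only numpy, scipy, OpenCV 4.12 (cv2) and the standard library are available. Lean on these libraries where they do the work, as an engineer would, in place of code of your own. Each camera call takes 0.05 s, during which the arm holds its last target.

## Working session

There is one attempt and no reset: what is moved stays moved. The work goes in short steps, Python scripts to look and compute and a shell command to move; the robot and the scene stay as the last step left them, time stands still between calls to the robot, and variables do not carry over. Pictures are saved under pics/ and viewed, and the job is handed in when it is done.

```bash
ls; mkdir -p pics; cat > h.py <<'E'
import numpy as np, cv2
from workcell import get_state, vision, workorder, silhouettes, tip_of
def pix2ray(c,px):
    K=c["mtx"];k=c["k1"]
    x=(px[0]-K[0][2])/K[0][0];y=(px[1]-K[1][2])/K[1][1]
    u=np.array([x,y]);s=u.copy()
    for _ in range(30): s=u/(1+k*(s@s))
    return s
def unproj(c,px,d):
    s=pix2ray(c,px); T=np.array(c["T"])
    return T[:3,:3]@np.array([s[0]*d,-s[1]*d,-d])+T[:3,3]
def proj(c,P):
    T=np.array(c["T"]);K=c["mtx"]
    p=T[:3,:3].T@(np.array(P)-T[:3,3]); s=np.array([p[0],-p[1]])/-p[2]
    s=s*(1+c["k1"]*(s@s)); return np.array([K[0][0]*s[0]+K[0][2],K[1][1]*s[1]+K[1][2]])
def save(c,n,im=None): cv2.imwrite("pics/"+n,cv2.cvtColor(c["pixels"] if im is None else im,cv2.COLOR_RGB2BGR))
E
python3 - <<'E'
from h import *
s=get_state();print(s)
for n in("scene","top"):
    c=vision.read_camera(n);save(c,n+"0.png")
    print(n,c["mtx"],c["k1"],c["T"])
    for l in ["axle","pointer","bracket","valve","stand","wheel","grease_can","gauge","cap_jar","bearing","step_block","wrench","sealing_block"]:
        for r in tip_of(c,l)[:2]:
            p=r["location"];d=c["depth"][int(min(479,max(0,p[1]))),int(min(639,max(0,p[0])))]
            print(l,np.round(p,1),round(r["confidence"],2),np.round(unproj(c,p,d),3))
E
```

```text
pics
{'clock': 0.0, 'joint_pos': array([ 1.07836996e+00,  3.13993579e-01,  4.49969986e-02,  1.30359147e+00,
       -6.55191619e-06,  1.43119502e+00]), 'qvel': array([ 0.00132345, -0.00114009, -0.00270803,  0.00099543, -0.00128556,
        0.00118778]), 'tau': array([ 1.59925119e-03, -4.80625999e+01,  2.98534727e+01,  1.94517971e-02,
       -1.42089630e-04, -7.22443758e-06]), 'tcp_pos': array([0.19846489, 0.5391321 , 0.23042011]), 'orientation': array([-2.75302139e-04,  1.75498846e-01,  9.84479229e-01, -8.52517532e-04]), 'wrist_force': array([ 0.25689272, -0.47708503, -0.76018819]), 'ft_torque': array([ 0.00325586,  0.02754708, -0.0121061 ]), 'finger_gap': 0.085363525019443}
scene [[562.39029903   0.         306.35393825]
 [  0.         562.39029903 241.4401472 ]
 [  0.           0.           1.        ]] -0.013523283852414003 [[ 0.85184162 -0.42940361  0.29996398  0.90847564]
 [ 0.52379071  0.69501046 -0.49254822 -0.71869552]
 [ 0.00302388  0.57669142  0.81695646  1.24958757]
 [ 0.          0.          0.          1.        ]]
axle [334.7 230.2] 0.61 [ 0.554 -0.008  0.176]
axle [344.
[... 1220 characters left out ...]
46 0.005 0.189]
pointer [316.4 157.7] 0.59 [ 0.762 -0.012 -0.   ]
bracket [407.8 283.2] 0.53 [ 0.434 -0.258  0.022]
valve [308.6 268.4] 0.82 [ 0.461 -0.002  0.113]
stand [308.4 235.7] 0.59 [ 0.533 -0.001  0.185]
stand [308.4 271.2] 0.34 [ 0.454 -0.002  0.1  ]
wheel [306.  229.8] 0.84 [0.546 0.005 0.19 ]
grease_can [211.6 224.9] 0.76 [0.561 0.24  0.109]
gauge [407.9 283.2] 0.89 [ 0.434 -0.258  0.022]
cap_jar [407.2 215.6] 0.74 [ 0.606 -0.25   0.052]
cap_jar [405.8 281.4] 0.3 [ 0.438 -0.253  0.025]
bearing [245.3 276.9] 0.74 [0.438 0.163 0.015]
step_block [200.  269.8] 0.67 [0.453 0.279 0.029]
wrench [485.6 302.8] 0.58 [ 0.389 -0.464  0.009]
sealing_block [208.4 187. ] 0.73 [0.669 0.267 0.031]
```

View pics/scene0.png

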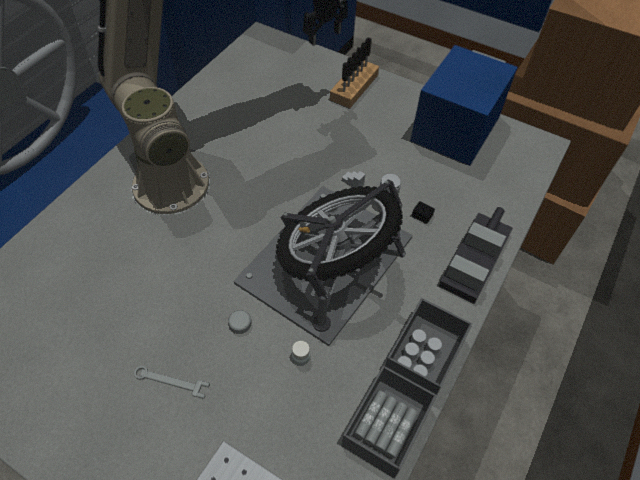

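View pics/top0.png

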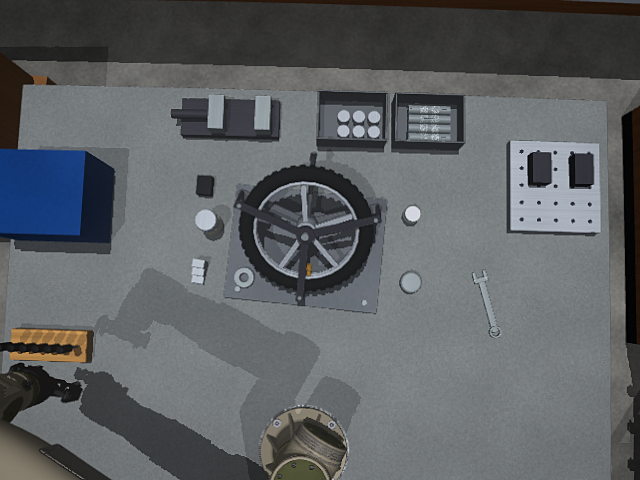

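```bash
python3 - <<'E'
from h import *
for n in("scene","top"):
    im=cv2.imread(f"pics/{n}0.png")
    cr=im[150:310,235:425] if n=="scene" else im[155:305,230:390]
    cv2.imwrite(f"pics/{n}0z.png",cv2.resize(cr,None,fx=4 if n=="scene" else 4,fy=3.7 if n=="scene" else 4,interpolation=cv2.INTER_CUBIC))
E
```

```text
(no output)
```

The top view shows the wheel centred near (305,236), the pointer at (314,158) and the brass valve at (309,268), just beside the down-slope bar.

View pics/top0z.png

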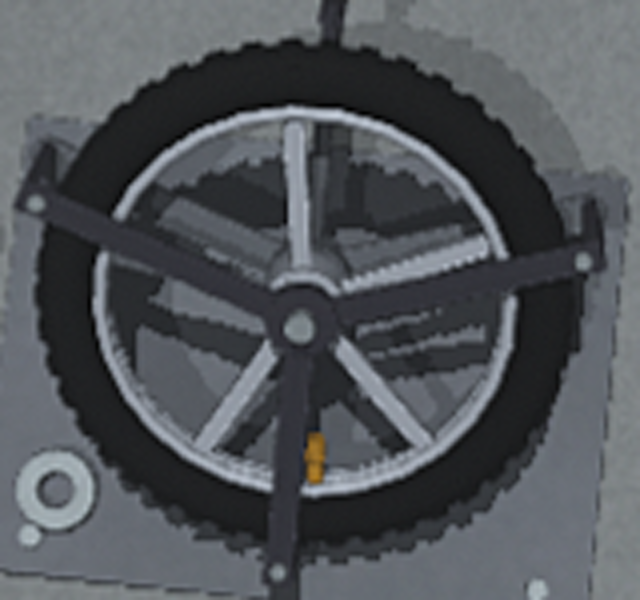

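View pics/scene0z.png

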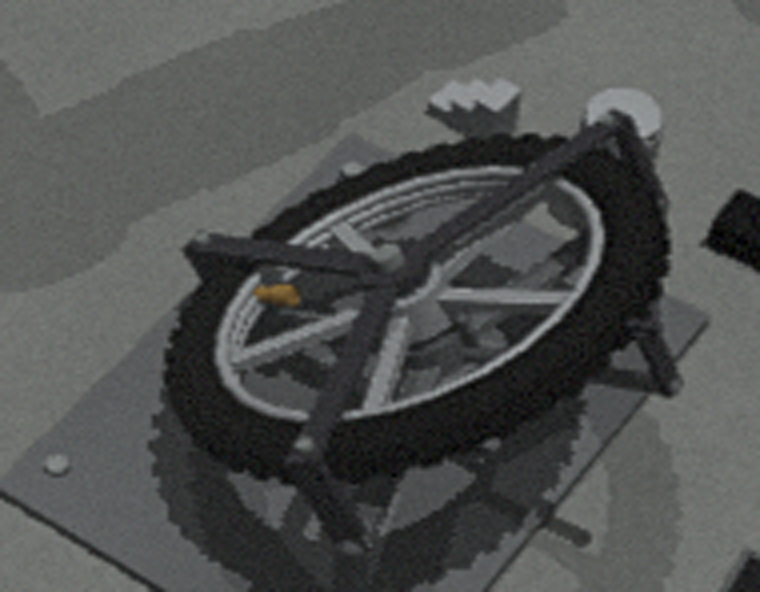

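```bash
cat >> h.py <<'E'
def frame(x,y,yaw):
    c,s=np.cos(yaw),np.sin(yaw)
    R=np.array([[c,-s,0],[s,c,0],[0,0,1.]])
    U=R@[.8660254,0,.5];A=R@[-.5,0,.8660254];Y=R@[0,1,0]
    return np.array([x,y,.155]),U,Y,A
def wp(f,r,deg,a=0.):  # deg from U towards +Y (left)
    O,U,Y,A=f;t=np.radians(deg); return O+r*(np.cos(t)*U+np.sin(t)*Y)+a*A
E
python3 - <<'E'
from h import *
from scipy.optimize import least_squares
cs=vision.read_camera("scene");ct=vision.read_camera("top")
def res(p):
    f=frame(*p[:3]);e=[]
    for c,px,q in [(ct,(305,236.5),wp(f,0,0,.04)),(ct,(239,205.75),wp(f,p[3],70,.028)),(ct,(375.75,220.25),wp(f,p[3],-70,.028)),(ct,(299.5,298),wp(f,p[3],180,.028)),
      (cs,(388,181.9),wp(f,p[3],70,.028)),(cs,(285.5,214.9),wp(f,p[3],180,.028)),(cs,(311.3,271.1),wp(f,p[3],-70,.028))]:
        e+=list(proj(c,q)-px)
    return np.array(e)
r=least_squares(res,[.54,0,0,.17],loss='soft_l1');print(r.x,np.round(res(r.x).reshape(-1,2),1))
f=frame(*r.x[:3])
def ang(p):
    e=least_squares(lambda a:np.r_[proj(ct,wp(f,.1,a[0]))-p[0],proj(cs,wp(f,.1,a[0]))-p[1]],[180.]);return e.x,e.fun
def best(a):
    return a
print(ang([(308.6,268.4),(305,227.2)]))
for c,n in((ct,"top"),(cs,"scene")):
    im=cv2.resize(c["pixels"],None,fx=4,fy=4,interpolation=cv2.INTER_CUBIC)
    def d(P,col): 
        q=(proj(c,P)*4+2).astype(int); cv2.circle(im,tuple(int(v) for v in q),3,col,-1)
    for k in range(0,360,6): d(wp(f,.117,k),(0,255,0)); d(wp(f,.16,k),(255,0,0))
    d(wp(f,.176,0),(255,255,0)); d(wp(f,0,0,.04),(255,0,255))
    for k in(70,-70,180):
        for rr in(.06,.12,.18): d(wp(f,rr,k,.028),(0,255,255))
    cx,cy=(proj(c,f[0])*4).astype(int)
    save(c,n+"fit.png",im[cy-300:cy+300,cx-400:cx+400])
E
```

```text
[ 0.55031506  0.00660815 -0.075989    0.16871381] [[-0.5  0.2]
 [-0.6 -1.1]
 [-0.2 -1.3]
 [-0.2 -1.1]
 [-2.6  0.5]
 [-1.6  0. ]
 [-1.4 -0. ]]
(array([186.74228128]), array([-1.45058021, -1.14591737, -0.6894197 ,  1.7417708 ]))
```

View pics/topfit.png

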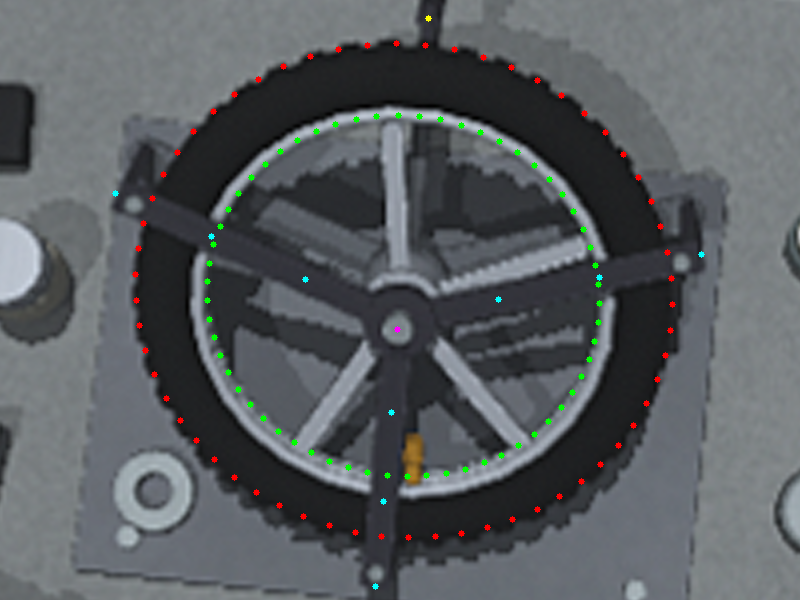

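View pics/scenefit.png

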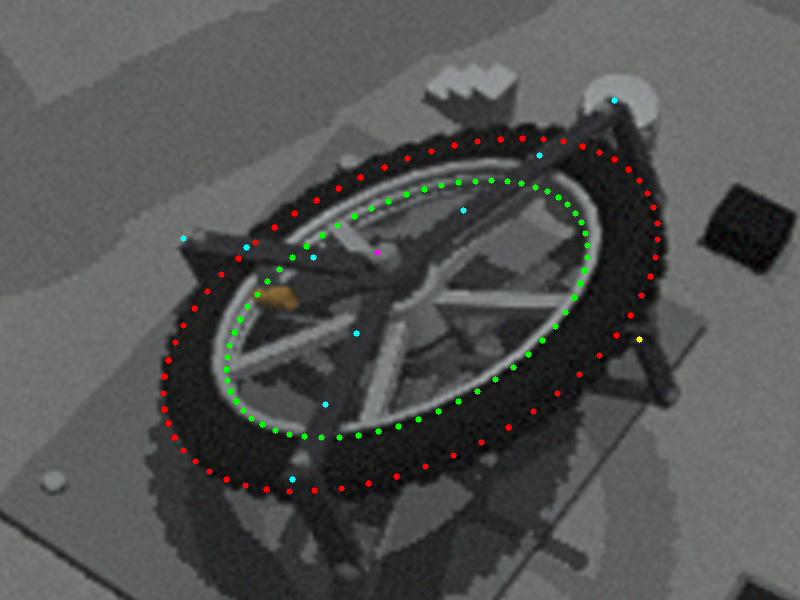

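```bash
cat >> h.py <<'E'
from scipy.spatial.transform import Rotation as Ro
F=frame(.5505,.0066,-.076)
def target(r,th,a):
    O,U,Y,A=F;t=np.radians(th);rad=np.cos(t)*U+np.sin(t)*Y;tan=-np.sin(t)*U+np.cos(t)*Y
    return wp(F,r,th,a),Ro.from_matrix(np.c_[-rad,tan,-A])
def cur():
    s=get_state();q=s["orientation"];return s["tcp_pos"],Ro.from_quat([q[1],q[2],q[3],q[0]])
def plan(P,R,n,path=False):
    p,r=cur();D=r.inv().apply(P-p)*100;w=(r.inv()*R).as_rotvec()/n
    M=sum(Ro.from_rotvec(w*k).as_matrix() for k in range(n));d=np.linalg.solve(M,D)
    print(n,"rows of",np.round(d,3),np.round(np.degrees(w),2))
    if path:
        for k in range(n): 
            p=p+r.apply(d/100);r=r*Ro.from_rotvec(w);print(np.round(p,3),end=" ")
def where():
    p,r=cur();O,U,Y,A=F;v=p-O
    x=-r.as_matrix()[:,0]
    print("r %.1f th %.1f a %.1f | yaw th %.1f tilt err %.2f"%(1e3*np.hypot(v@U,v@Y),np.degrees(np.arctan2(v@Y,v@U)),1e3*v@A,np.degrees(np.arctan2(x@Y,x@U)),np.degrees(np.arccos(min(1,-r.as_matrix()[:,2]@A)))), "F",np.round(get_state()["wrist_force"],1),"t",get_state()["clock"])
E
python3 - <<'E'
from h import *
where();plan(*target(.072,-22,.07),20,True)
E
```

```text
r 587.5 th 120.8 a 261.7 | yaw th -18.2 tilt err 30.00 F [-0.5 -0.3 -0.2] t 1.5
20 rows of [-2.8   -1.86   0.404] [-0.49 -1.42  0.3 ]
[0.219 0.512 0.227] [0.238 0.485 0.224] [0.258 0.458 0.221] [0.278 0.43  0.218] [0.297 0.403 0.216] [0.317 0.375 0.215] [0.336 0.348 0.214] [0.355 0.32  0.214] [0.375 0.292 0.214] [0.394 0.264 0.215] [0.412 0.236 0.216] [0.431 0.207 0.218] [0.449 0.179 0.22 ] [0.467 0.15  0.223] [0.485 0.122 0.226] [0.503 0.093 0.23 ] [0.52  0.065 0.234] [0.538 0.036 0.238] [0.555 0.007 0.243] [ 0.571 -0.022  0.249]
```

```bash
python3 -m inch '[[-2.8,-1.86,-1.6,-0.49,-1.42,0.3,0],[-2.8,-1.86,-1.6,-0.49,-1.42,0.3,0],[-2.8,-1.86,0.4,-0.49,-1.42,0.3,0],[-2.8,-1.86,0.4,-0.49,-1.42,0.3,0],[-2.8,-1.86,0.4,-0.49,-1.42,0.3,0]]' 20
python3 -m inch '[[-2.8,-1.86,0.4,-0.49,-1.42,0.3,0],[-2.8,-1.86,0.4,-0.49,-1.42,0.3,0],[-2.8,-1.86,0.4,-0.49,-1.42,0.3,0],[-2.8,-1.86,0.4,-0.49,-1.42,0.3,0],[-2.8,-1.86,0.4,-0.49,-1.42,0.3,0]]'
python3 - <<'E'
from h import *
where();plan(*target(.072,-22,.07),10,True)
E
```

```text
clock: 2.0
tcp_pos: [0.2975, 0.4019, 0.2568]
orientation: [0.065, 0.188, 0.98, 0.01]
wrist_force: [0.3, 0.3, 0.4]
finger_gap: 0.0123
clock: 2.5
tcp_pos: [0.3934, 0.2625, 0.2553]
orientation: [0.13, 0.2, 0.971, 0.02]
wrist_force: [0.3, 0.1, 0.4]
finger_gap: 0.0001
r 263.8 th 112.8 a 174.9 | yaw th -19.6 tilt err 14.91 F [0.3 0.1 0.4] t 2.5
10 rows of [-2.655 -1.903  0.781] [-0.48 -1.41  0.3 ]
[0.412 0.234 0.252] [0.43  0.206 0.25 ] [0.448 0.178 0.248] [0.466 0.15  0.247] [0.484 0.121 0.246] [0.502 0.093 0.246] [0.519 0.064 0.246] [0.537 0.036 0.246] [0.554 0.007 0.247] [ 0.571 -0.022  0.249]
```

```bash
python3 -m inch '[[-2.65,-1.9,0.78,-0.48,-1.41,0.3,0],[-2.65,-1.9,0.78,-0.48,-1.41,0.3,0],[-2.65,-1.9,0.78,-0.48,-1.41,0.3,0],[-2.65,-1.9,0.78,-0.48,-1.41,0.3,0],[-2.65,-1.9,0.78,-0.48,-1.41,0.3,0]]'
python3 -m inch '[[-2.65,-1.9,0.78,-0.48,-1.41,0.3,0],[-2.65,-1.9,0.78,-0.48,-1.41,0.3,0],[-2.65,-1.9,0.78,-0.48,-1.41,0.3,0],[-2.65,-1.9,0.78,-0.48,-1.41,0.3,0],[-2.65,-1.9,0.78,-0.48,-1.41,0.3,0]]'
python3 - <<'E'
from h import *
where();plan(*target(.072,-22,.07),1)
c=vision.read_camera("scene");save(c,"s1.png",cv2.resize(c["pixels"][120:300,220:460],None,fx=3.3,fy=3.3,interpolation=cv2.INTER_CUBIC))
E
```

```text
clock: 3.0
tcp_pos: [0.4837, 0.1216, 0.246]
orientation: [0.193, 0.21, 0.958, 0.03]
wrist_force: [-0.5, 0.1, -0.1]
finger_gap: -0.0006
clock: 3.5
tcp_pos: [0.5706, -0.0217, 0.2487]
orientation: [0.256, 0.22, 0.94, 0.04]
wrist_force: [0.2, 0.5, 0.6]
finger_gap: -0.0
r 71.3 th -22.0 a 70.1 | yaw th -22.0 tilt err 0.03 F [0.2 0.5 0.6] t 3.5
1 rows of [-0.068 -0.001  0.007] [-0.02 -0.02 -0.03]
```

View pics/s1.png

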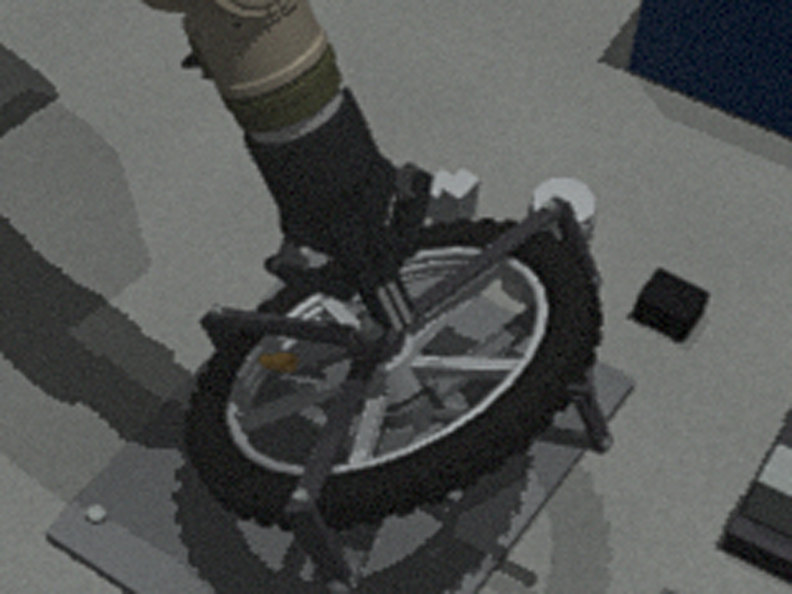

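The fingers are shut and hover over the upper window, with the tip at about (400,325). The valve (278,360) and the spokes have not moved.

```bash
python3 -m inch '[[-0.07,0,2,0,0,0,0],[0,0,2,0,0,0,0],[0,0,1.6,0,0,0,0],[0,0,1.3,0,0,0,0],[0,0,1.3,0,0,0,0]]'
python3 - <<'E'
from h import *
where()
c=vision.read_camera("scene");save(c,"s2.png",cv2.resize(c["pixels"][120:300,220:460],None,fx=3.3,fy=3.3,interpolation=cv2.INTER_CUBIC))
E
```

```text
clock: 4.05
tcp_pos: [0.6117, -0.0237, 0.1771]
orientation: [0.255, 0.22, 0.941, 0.04]
wrist_force: [0.5, 0.6, 0.1]
finger_gap: -0.0003
r 70.7 th -21.2 a -12.5 | yaw th -22.0 tilt err 0.12 F [0.5 0.6 0.1] t 4.05
```

View pics/s2.png

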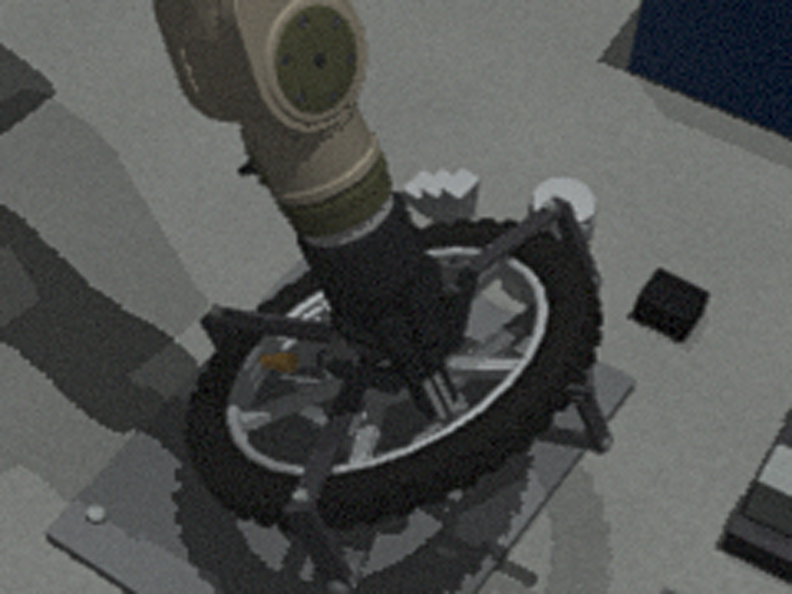

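No contact: the tip is in the window between the two spokes at about (445,405). Now I push to the left.

```bash
python3 -m inch '[[0.03,0.6,0,0,0,-4,0],[0.02,0.5,0,0,0,-4,0],[0.02,0.5,0,0,0,-4,0],[0.02,0.5,0,0,0,-4,0],[0.02,0.5,0,0,0,-4,0]]'
python3 - <<'E'
from h import *
where()
c=vision.read_camera("top");save(c,"t3.png",cv2.resize(c["pixels"][155:305,230:390],None,fx=4,fy=4,interpolation=cv2.INTER_CUBIC))
E
```

```text
clock: 4.6
tcp_pos: [0.6181, -0.0006, 0.1808]
orientation: [0.258, 0.053, 0.965, -0.008]
wrist_force: [-0.2, -5.9, -0.9]
finger_gap: -0.0002
r 71.8 th -1.6 a -11.7 | yaw th -1.9 tilt err 0.28 F [-0.2 -5.9 -0.9] t 4.6
```

View pics/t3.png

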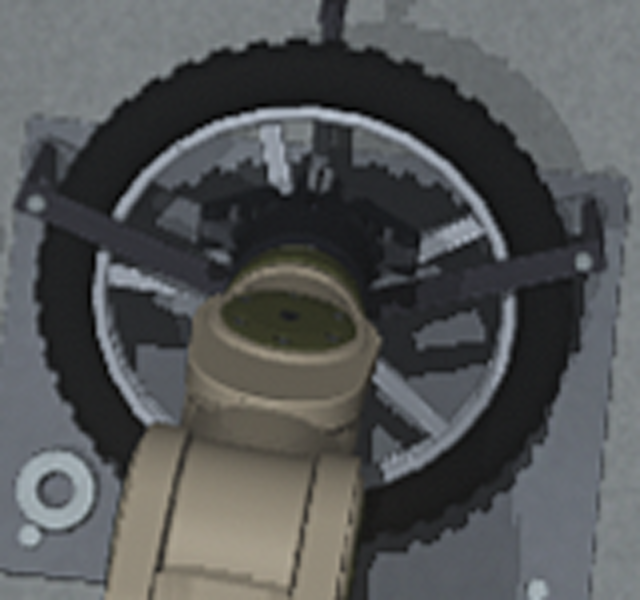

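It works: there is about 6 N on the spoke, and the pushed spoke has moved left to (275,155). I'll continue.

```bash
python3 -m inch '[[0.03,0.62,0,0,0,-5,0],[0.03,0.62,0,0,0,-5,0],[0.03,0.62,0,0,0,-5,0],[0.03,0.62,0,0,0,-5,0],[0.03,0.62,0,0,0,-5,0]]'
python3 -c 'from h import *;where()'
python3 -m inch '[[0.03,0.62,0,0,0,-5,0],[0.03,0.62,0,0,0,-5,0],[0.03,0.62,0,0,0,-5,0],[0.02,0.5,0,0,0,-4,0]]'
python3 -c 'from h import *;where()'
```

```text
clock: 5.15
tcp_pos: [0.6158, 0.0298, 0.1782]
orientation: [0.251, -0.156, 0.953, -0.063]
wrist_force: [1.3, -7.2, -1.0]
finger_gap: -0.0
r 72.2 th 22.9 a -11.6 | yaw th 23.1 tilt err 0.27 F [ 1.3 -7.2 -1. ] t 5.15
clock: 5.55
tcp_pos: [0.6072, 0.0506, 0.1726]
orientation: [0.238, -0.312, 0.914, -0.104]
wrist_force: [3.7, -5.9, -0.7]
finger_gap: -0.0003
r 73.0 th 41.3 a -11.4 | yaw th 42.1 tilt err 0.23 F [ 3.7 -5.9 -0.7] t 5.55
```

```bash
python3 -m inch '[[0,-0.4,0,0,0,0,0],[0,0,-1.5,0,0,0,0],[0,0,-2,0,0,0,0],[0,0,-2.2,0,0,0,0]]'
python3 -m inch '[[0.08,-1,0,0,0,8,0],[0.08,-1,0,0,0,8,0],[0.08,-1,0,0,0,8,0],[0.08,-1,0,0,0,8,0],[0.08,-1,0,0,0,8,0]]'
python3 -m inch '[[0.08,-1,0,0,0,8,0],[0.08,-1,0,0,0,8,0],[0.08,-1,0,0,0,8,0],[0.08,-1,0,0,0,8,0],[0.08,-1,0,0,0,8,0]]'
python3 - <<'E'
from h import *
where();plan(*target(.072,-42,.045),1)
for n,y,x in(("top",(155,305),(230,390)),("scene",(160,300),(250,430))):
    c=vision.read_camera(n);save(c,n+"4.png",cv2.resize(c["pixels"][y[0]:y[1],x[0]:x[1]],None,fx=4,fy=4,interpolation=cv2.INTER_CUBIC))
    for r in tip_of(c,"valve"):print(n,r["location"],r["confidence"])
E
```

```text
clock: 5.95
tcp_pos: [0.5791, 0.0514, 0.2221]
orientation: [0.237, -0.311, 0.915, -0.101]
wrist_force: [-0.5, 0.2, 0.6]
finger_gap: -0.0004
clock: 6.45
tcp_pos: [0.592, 0.0043, 0.2315]
orientation: [0.258, 0.024, 0.966, -0.013]
wrist_force: [-0.1, -0.3, 0.1]
finger_gap: 0.0003
clock: 6.95
tcp_pos: [0.5747, -0.0413, 0.2235]
orientation: [0.247, 0.353, 0.899, 0.076]
wrist_force: [0.3, -0.5, 0.5]
finger_gap: 0.0001
r 74.2 th -38.3 a 45.4 | yaw th -38.5 tilt err 0.08 F [ 0.3 -0.5  0.5] t 6.95
1 rows of [ 0.236 -0.472  0.043] [-0.01 -0.08  3.53]
top [335.8, 253.9] 0.82
top [483.8, 304.7] 0.18
scene [301.3, 252.3] 0.79
```

View pics/top4.png

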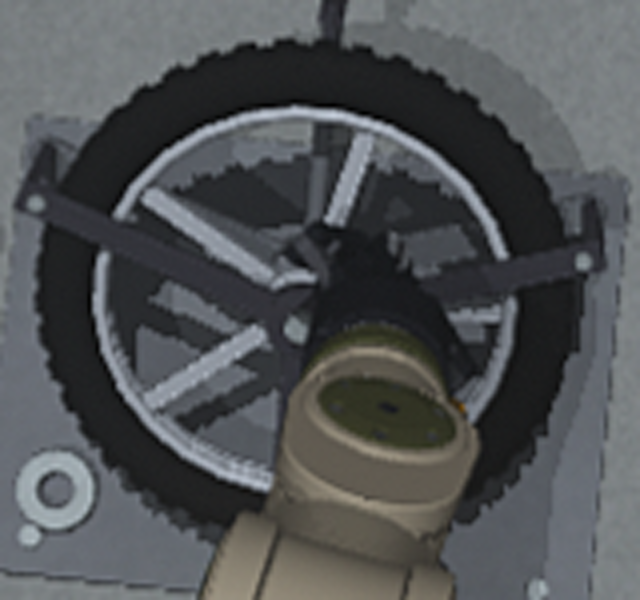

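View pics/scene4.png

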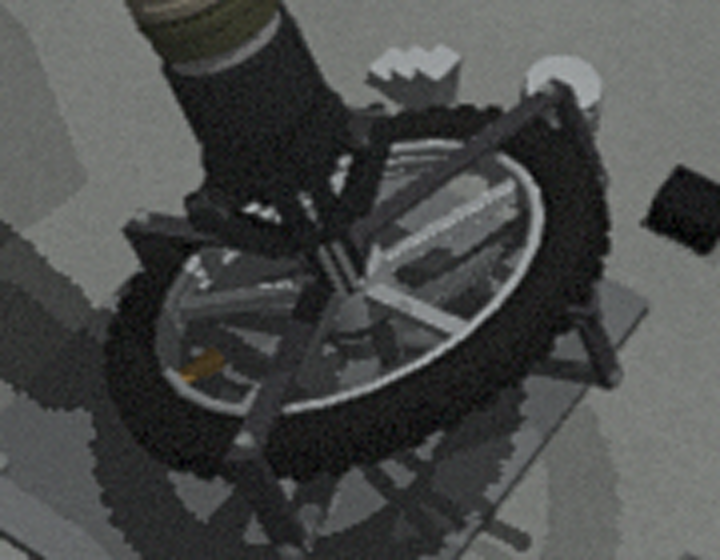

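```bash
cat >> h.py <<'E'
def pang(c,px,a=.0):
    O,U,Y,A=F;d=unproj(c,px,1.)-np.array(c["T"])[:3,3];o=np.array(c["T"])[:3,3]
    t=((O+a*A-o)@A)/(d@A);v=o+t*d-O;return round(1e3*np.hypot(v@U,v@Y),1),round(np.degrees(np.arctan2(v@Y,v@U)),1)
E
python3 - <<'E'
from h import *
c=vision.read_camera("top")
for z in((362,140),(345,185),(330,220),(150,195),(210,240),(155,400),(258,335)): print(z,pang(c,(230+z[0]/4-.4,155+z[1]/4-.4),.005))
print(pang(c,(335.8,253.9)))
c=vision.read_camera("scene")
print(pang(c,(301.3,252.3)))
for z in((515,185),(465,328),(400,300),(400,255)): print(z,pang(c,(250+z[0]/4-.4,160+z[1]/4-.4),.005))
E
```

```text
(362, 140) (np.float64(109.1), np.float64(-13.2))
(345, 185) (np.float64(79.6), np.float64(-12.8))
(330, 220) (np.float64(56.0), np.float64(-11.2))
(150, 195) (np.float64(111.8), np.float64(58.2))
(210, 240) (np.float64(67.7), np.float64(59.3))
(155, 400) (np.float64(112.3), np.float64(131.0))
(258, 335) (np.float64(34.6), np.float64(132.4))
(np.float64(95.4), np.float64(-125.4))
(np.float64(99.4), np.float64(-117.1))
(515, 185) (np.float64(117.8), np.float64(55.5))
(465, 328) (np.float64(114.8), np.float64(-12.4))
(400, 300) (np.float64(55.1), np.float64(-11.7))
(400, 255) (np.float64(37.3), np.float64(42.6))
```

```bash
python3 -c 'from h import *;plan(*target(.073,-40,.045),1)'
python3 -m inch '[[0.1,-0.22,0,0,0,1.5,0],[0,0,2,0,0,0,0],[0,0,1.6,0,0,0,0],[0,0,1.2,0,0,0,0],[0,0,0.9,0,0,0,0]]'
python3 -c 'from h import *;where()'
```

```text
1 rows of [ 0.116 -0.287  0.033] [-0.02 -0.06  2.1 ]
clock: 7.75
tcp_pos: [0.6012, -0.0439, 0.1717]
orientation: [0.246, 0.361, 0.896, 0.078]
wrist_force: [-0.8, 0.6, -0.9]
finger_gap: -0.0003
r 72.4 th -40.0 a -12.7 | yaw th -39.5 tilt err 0.15 F [-0.8  0.6 -0.9] t 7.75
```

```bash
python3 -m inch '[[0.03,0.62,0,0,0,-5,0],[0.03,0.62,0,0,0,-5,0],[0.03,0.62,0,0,0,-5,0],[0.03,0.62,0,0,0,-5,0],[0.03,0.62,0,0,0,-5,0]]'
python3 -c 'from h import *;where()'
python3 -m inch '[[0.03,0.62,0,0,0,-5,0],[0.03,0.62,0,0,0,-5,0],[0.03,0.62,0,0,0,-5,0],[0.03,0.62,0,0,0,-5,0],[0.03,0.62,0,0,0,-5,0]]'
python3 -c 'from h import *;where()'
```

```text
clock: 8.25
tcp_pos: [0.6152, -0.0195, 0.1792]
orientation: [0.257, 0.158, 0.953, 0.02]
wrist_force: [1.5, -6.5, -2.8]
finger_gap: -0.0001
r 72.8 th -16.8 a -12.3 | yaw th -14.4 tilt err 0.30 F [ 1.5 -6.5 -2.8] t 8.25
clock: 8.75
tcp_pos: [0.6196, 0.0111, 0.1807]
orientation: [0.257, -0.052, 0.964, -0.036]
wrist_force: [4.0, -6.8, -0.6]
finger_gap: 0.0
r 72.9 th 7.7 a -12.0 | yaw th 10.6 tilt err 0.25 F [ 4.  -6.8 -0.6] t 8.75
```

```bash
python3 -m inch '[[0.03,0.64,0,0,0,-5,0],[0.03,0.64,0,0,0,-4.5,0],[0.03,0.64,0,0,0,-4.5,0],[0.03,0.64,0,0,0,-4.5,0],[0.03,0.63,0,0,0,-4.5,0]]'
python3 -c 'from h import *;where()'
python3 -m inch '[[0.03,0.6,0,0,0,-4.5,0],[0.03,0.53,0,0,0,-4,0]]'
python3 -c 'from h import *;where()'
```

```text
clock: 9.25
tcp_pos: [0.612, 0.0414, 0.1754]
orientation: [0.245, -0.243, 0.934, -0.086]
wrist_force: [4.3, -6.6, -1.3]
finger_gap: -0.0002
r 72.6 th 32.8 a -11.7 | yaw th 33.6 tilt err 0.25 F [ 4.3 -6.6 -1.3] t 9.25
clock: 9.45
tcp_pos: [0.6067, 0.0508, 0.172]
orientation: [0.238, -0.312, 0.914, -0.104]
wrist_force: [5.2, -4.7, -0.3]
finger_gap: -0.0002
r 72.6 th 41.8 a -11.6 | yaw th 42.1 tilt err 0.24 F [ 5.2 -4.7 -0.3] t 9.45
```

```bash
python3 -m inch '[[0,-0.4,0,0,0,0,0],[0,0,-1.5,0,0,0,0],[0,0,-2,0,0,0,0],[0,0,-2.2,0,0,0,0]]'
python3 -m inch '[[0.08,-1,0,0,0,8,0],[0.08,-1,0,0,0,8,0],[0.08,-1,0,0,0,8,0],[0.08,-1,0,0,0,8,0],[0.08,-1,0,0,0,8,0]]'
python3 -m inch '[[0.08,-1,0,0,0,8,0],[0.08,-1,0,0,0,8,0],[0.08,-1,0,0,0,8,0],[0.08,-1,0,0,0,8,0]]'
python3 - <<'E'
from h import *
where();plan(*target(.063,-39,.045),2)
for n,y,x in(("top",(155,305),(230,390)),("scene",(160,300),(250,430))):
    c=vision.read_camera(n);save(c,n+"5.png",cv2.resize(c["pixels"][y[0]:y[1],x[0]:x[1]],None,fx=4,fy=4,interpolation=cv2.INTER_CUBIC))
    for r in tip_of(c,"valve")[:1]:print(n,r["location"],r["confidence"],pang(c,r["location"]))
E
```

```text
clock: 9.85
tcp_pos: [0.5777, 0.0513, 0.221]
orientation: [0.237, -0.311, 0.915, -0.101]
wrist_force: [0.5, 0.6, 0.1]
finger_gap: -0.0004
clock: 10.35
tcp_pos: [0.5907, 0.0041, 0.2305]
orientation: [0.258, 0.023, 0.966, -0.013]
wrist_force: [-0.3, 0.9, 0.8]
finger_gap: -0.0001
clock: 10.75
tcp_pos: [0.5789, -0.0336, 0.2253]
orientation: [0.251, 0.289, 0.922, 0.058]
wrist_force: [-0.0, -0.4, -0.9]
finger_gap: -0.0001
r 73.0 th -31.3 a 45.2 | yaw th -30.4 tilt err 0.09 F [-0.  -0.4 -0.9] t 10.75
2 rows of [ 0.518 -0.434  0.009] [-0.01 -0.04  4.28]
top [339.7, 212.8] 0.98 (np.float64(92.0), np.float64(-55.5))
scene [342.2, 256.0] 0.78 (np.float64(107.0), np.float64(-44.7))
```

View pics/top5.png

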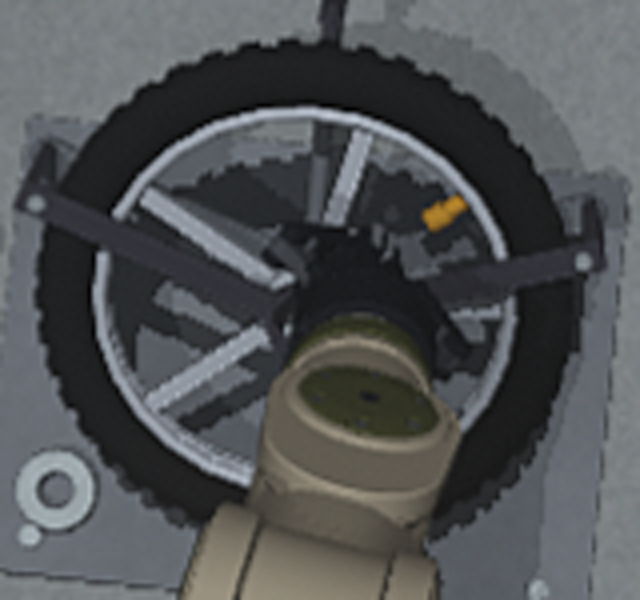

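View pics/scene5.png

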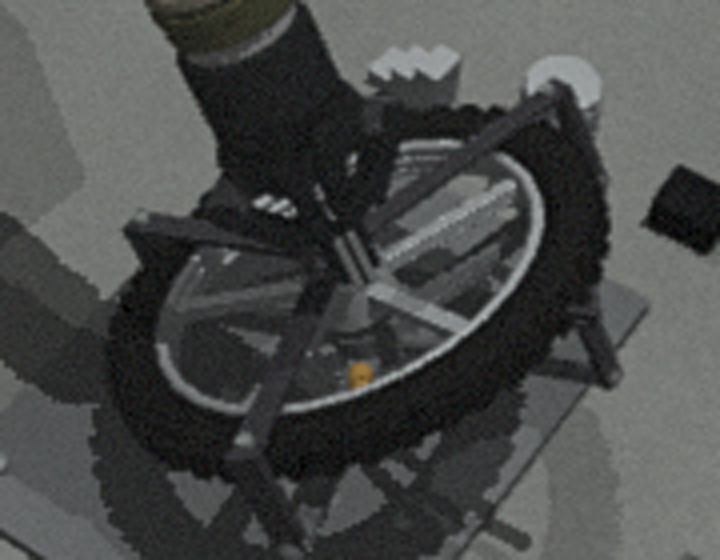

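```bash
python3 - <<'E'
from h import *
c=vision.read_camera("top")
def z(p,a): return pang(c,(230+p[0]/4-.4,155+p[1]/4-.4),a)
for p in((435,218),(447,211),(462,205)): print(p,z(p,0.))
for p in((362,135),(332,210),(150,195),(265,275),(155,400),(258,335)): print(p,z(p,.005))
E
```

```text
(435, 218) (np.float64(94.2), np.float64(-49.6))
(447, 211) (np.float64(102.5), np.float64(-49.8))
(462, 205) (np.float64(111.8), np.float64(-50.7))
(362, 135) (np.float64(112.0), np.float64(-12.7))
(332, 210) (np.float64(62.4), np.float64(-10.6))
(150, 195) (np.float64(111.8), np.float64(58.2))
(265, 275) (np.float64(29.1), np.float64(56.8))
(155, 400) (np.float64(112.3), np.float64(131.0))
(258, 335) (np.float64(34.6), np.float64(132.4))
```

```bash
python3 - <<'E'
from h import *
P,_=target(.065,-39,.045);_,R=target(.065,-20,.045);plan(P,R,2)
E
```

```text
2 rows of [ 0.448 -0.435  0.01 ] [-0.01 -0.04 -4.94]
```

```bash
python3 -m inch '[[0.45,-0.43,0,0,0,-5,0],[0.45,-0.43,0,0,0,-5,0],[0,0,0,0,0,0,0]]'
python3 - <<'E'
from h import *
where()
P,_=target(.065,-39,.045);_,R=target(.065,-20,.045);plan(P,R,1)
E
```

```text
clock: 11.3
tcp_pos: [0.5677, -0.0353, 0.2187]
orientation: [0.255, 0.203, 0.945, 0.035]
wrist_force: [-0.6, 0.6, -0.9]
finger_gap: 0.0002
r 63.9 th -39.3 a 45.0 | yaw th -19.9 tilt err 0.16 F [-0.6  0.6 -0.9] t 11.3
1 rows of [-0.113 -0.005  0.001] [-0.02 -0.16  0.1 ]
```

```bash
python3 -m inch '[[0,0,2,0,0,0,0],[0,0,1.6,0,0,0,0],[0,0,1.2,0,0,0,0],[0,0,0.9,0,0,0,0]]'
python3 -c 'from h import *;where()'
```

```text
clock: 11.7
tcp_pos: [0.597, -0.0377, 0.169]
orientation: [0.255, 0.204, 0.944, 0.035]
wrist_force: [-0.3, -0.6, -0.4]
finger_gap: -0.0004
r 64.5 th -39.0 a -12.7 | yaw th -20.0 tilt err 0.13 F [-0.3 -0.6 -0.4] t 11.7
```

```bash
python3 -m inch '[[-0.16,0.54,0,0,0,-5,0],[-0.16,0.54,0,0,0,-5,0],[-0.16,0.54,0,0,0,-5,0],[-0.16,0.54,0,0,0,-5,0]]'
python3 -c 'from h import *;where()'
python3 -m inch '[[-0.16,0.54,0,0,0,-5,0],[-0.16,0.54,0,0,0,-5,0],[-0.16,0.54,0,0,0,-5,0],[-0.16,0.54,0,0,0,-5,0]]'
python3 - <<'E'
from h import *
where()
for n,y,x in(("top",(155,305),(230,390)),("scene",(160,300),(250,430))):
    c=vision.read_camera(n);save(c,n+"6.png",cv2.resize(c["pixels"][y[0]:y[1],x[0]:x[1]],None,fx=4,fy=4,interpolation=cv2.INTER_CUBIC))
    for r in tip_of(c,"valve")[:1]:print(n,r["location"],r["confidence"],pang(c,r["location"]))
E
```

```text
clock: 12.1
tcp_pos: [0.6072, -0.0208, 0.1745]
orientation: [0.257, 0.036, 0.966, -0.012]
wrist_force: [0.1, -5.9, -3.9]
finger_gap: 0.0001
r 64.7 th -20.9 a -12.4 | yaw th 0.1 tilt err 0.32 F [ 0.1 -5.9 -3.9] t 12.1
clock: 12.5
tcp_pos: [0.6126, 0.0008, 0.1767]
orientation: [0.252, -0.132, 0.957, -0.057]
wrist_force: [2.5, -7.2, -3.4]
finger_gap: -0.0
r 64.9 th -0.9 a -12.3 | yaw th 20.1 tilt err 0.29 F [ 2.5 -7.2 -3.4] t 12.5
top [323.9, 195.5] 0.68 (np.float64(97.4), np.float64(-21.0))
scene [358.7, 243.6] 0.89 (np.float64(97.1), np.float64(-17.8))
```

View pics/top6.png

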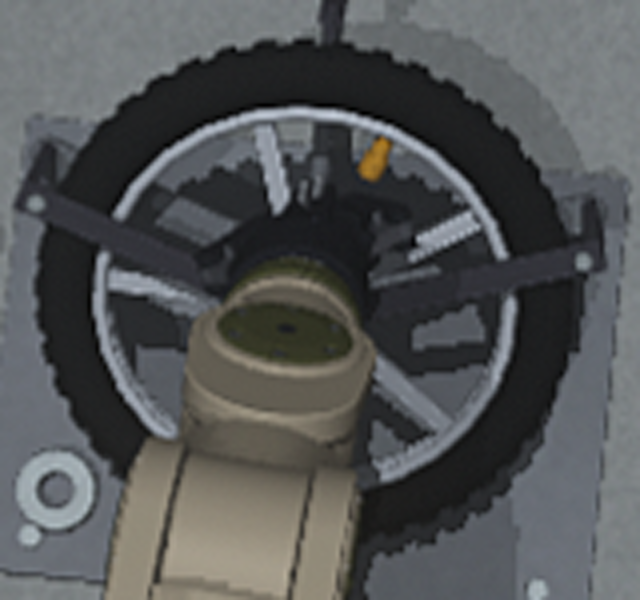

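View pics/scene6.png

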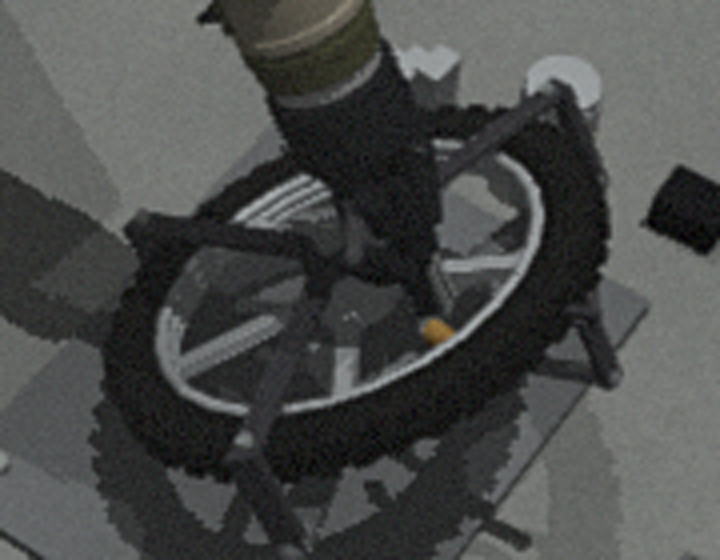

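The valve is now at top-view pixel (324,195), just right of the pointer, with the fingers clear of it. I'll measure the remaining angle.

```bash
python3 - <<'E'
from h import *
c=vision.read_camera("top")
def z(p,a): return pang(c,(230+p[0]/4-.4,155+p[1]/4-.4),a)
for p in((370,170),(375,160),(383,146)): print(p,z(p,0.))
for p in((264,130),(278,195),(475,220),(420,247),(110,275),(195,300),(440,425),(385,370)): print(p,z(p,.005))
print("pointer",pang(c,(313.5,157.5)),proj(c,wp(F,.176,0)))
E
```

```text
(370, 170) (np.float64(92.0), np.float64(-19.8))
(375, 160) (np.float64(98.9), np.float64(-19.8))
(383, 146) (np.float64(108.7), np.float64(-20.1))
(264, 130) (np.float64(110.7), np.float64(16.6))
(278, 195) (np.float64(70.2), np.float64(17.0))
(475, 220) (np.float64(114.7), np.float64(-55.8))
(420, 247) (np.float64(78.3), np.float64(-55.9))
(110, 275) (np.float64(116.1), np.float64(87.3))
(195, 300) (np.float64(64.8), np.float64(94.3))
(440, 425) (np.float64(113.2), np.float64(-128.4))
(385, 370) (np.float64(64.2), np.float64(-125.8))
pointer (np.float64(179.2), np.float64(-1.0)) [312.06027451 158.70197519]
```

```bash
python3 -m inch '[[-0.16,0.54,0,0,0,-5,0],[-0.16,0.54,0,0,0,-5,0],[-0.16,0.54,0,0,0,-5,0],[-0.08,0.28,0,0,0,-2.5,0],[0,0,0,0,0,0,0]]'
python3 - <<'E'
from h import *
where()
for n,y,x in(("top",(145,295),(230,390)),("scene",(160,300),(250,430))):
    c=vision.read_camera(n);save(c,n+"7.png",cv2.resize(c["pixels"][y[0]:y[1],x[0]:x[1]],None,fx=4,fy=4,interpolation=cv2.INTER_CUBIC))
    for r in tip_of(c,"valve")[:1]:print(n,r["location"],r["confidence"],pang(c,r["location"]))
    for l,rr in(("pointer",.176),):
        for r in tip_of(c,l)[:1]:print(n,l,r["location"],r["confidence"],pang(c,r["location"]))
E
```

```text
clock: 13.25
tcp_pos: [0.6114, 0.0219, 0.1759]
orientation: [0.242, -0.275, 0.926, -0.093]
wrist_force: [2.4, -3.8, -1.8]
finger_gap: -0.0002
r 65.1 th 17.7 a -11.7 | yaw th 37.4 tilt err 0.05 F [ 2.4 -3.8 -1.8] t 13.25
top [309.9, 194.1] 0.72 (np.float64(90.9), np.float64(-1.5))
top pointer [311.4, 159.0] 0.85 (np.float64(175.2), np.float64(0.5))
scene [368.0, 236.8] 0.74 (np.float64(102.3), np.float64(-2.4))
scene pointer [394.0, 240.2] 0.84 (np.float64(174.2), np.float64(-0.8))
```

View pics/top7.png

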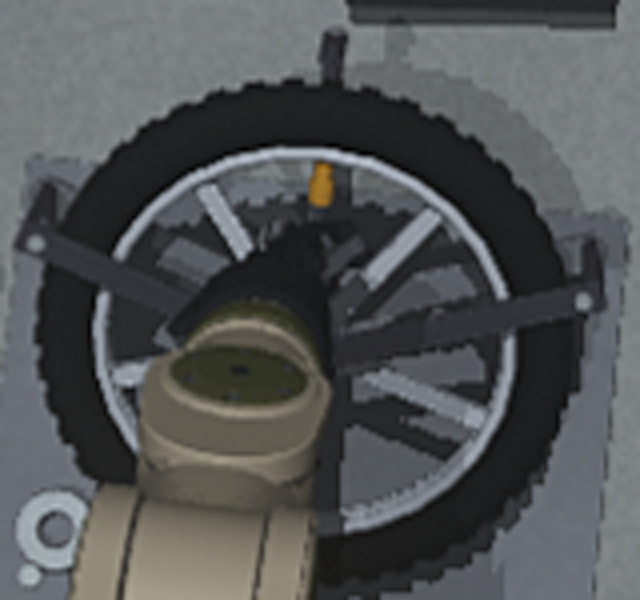

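```bash
python3 - <<'E'
from h import *
c=vision.read_camera("top")
def z(p,a): return pang(c,(230+p[0]/4-.4,145+p[1]/4-.4),a)
for p in((320,200),(321,187),(322,170)): print(p,z(p,0.))
for p in((207,193),(245,250),(435,215),(372,277),(475,418),(370,375)): print(p,z(p,.005))
for p in((334,40),(331,78)): print("ptr",p,z(p,0),z(p,.01),z(p,-.01))
c=vision.read_camera("scene")
hs=cv2.cvtColor(c["pixels"],cv2.COLOR_RGB2HSV)[210:260,340:400];m=((hs[...,0]>10)&(hs[...,0]<25)&(hs[...,1]>120)&(hs[...,2]>60))
y,x=np.nonzero(m);print(len(x),pang(c,(340+x.mean(),210+y.mean())))
c=vision.read_camera("top")
hs=cv2.cvtColor(c["pixels"],cv2.COLOR_RGB2HSV)[175:210,290:340];m=((hs[...,0]>10)&(hs[...,0]<25)&(hs[...,1]>120)&(hs[...,2]>60))
y,x=np.nonzero(m);print(len(x),pang(c,(290+x.mean(),175+y.mean())))
E
```

```text
(320, 200) (np.float64(89.5), np.float64(-1.1))
(321, 187) (np.float64(97.6), np.float64(-1.0))
(322, 170) (np.float64(108.0), np.float64(-0.7))
(207, 193) (np.float64(108.9), np.float64(35.7))
(245, 250) (np.float64(68.0), np.float64(35.1))
(435, 215) (np.float64(113.0), np.float64(-37.6))
(372, 277) (np.float64(59.4), np.float64(-37.6))
(475, 418) (np.float64(112.3), np.float64(-109.0))
(370, 375) (np.float64(43.9), np.float64(-111.0))
ptr (334, 40) (np.float64(185.8), np.float64(-0.5)) (np.float64(188.8), np.float64(-0.6)) (np.float64(182.8), np.float64(-0.4))
ptr (331, 78) (np.float64(163.4), np.float64(-0.6)) (np.float64(166.6), np.float64(-0.7)) (np.float64(160.3), np.float64(-0.5))
33 (np.float64(96.6), np.float64(0.9))
57 (np.float64(98.0), np.float64(-1.1))
```

The valve (about −1.0°) lines up with the pointer (about −0.5°), well inside ±5°. I'll back off 3 mm and withdraw.

```bash
python3 -m inch '[[0,-0.3,0,0,0,0,0],[0,0,-1,0,0,0,0],[0,0,-2,0,0,0,0],[0,0,-3,0,0,0,0],[0,0,-3,0,0,0,0]]'
python3 -m inch '[[0,0,-3,0,0,0,0],[0,0,-3,0,0,0,0],[0,0,-3,0,0,0,0],[0,0,-2,0,0,0,0],[0,0,0,0,0,0,0]]'
python3 - <<'E'
from h import *
where()
for n,y,x in(("top",(145,295),(230,390)),("scene",(140,320),(220,440))):
    c=vision.read_camera(n);save(c,n+"8.png",cv2.resize(c["pixels"][y[0]:y[1],x[0]:x[1]],None,fx=3.3,fy=3.3,interpolation=cv2.INTER_CUBIC))
    for l in("valve","pointer"):
        for r in tip_of(c,l)[:1]:print(n,l,r["location"],r["confidence"],pang(c,r["location"]))
    if n=="top":
        hs=cv2.cvtColor(c["pixels"],cv2.COLOR_RGB2HSV)[175:210,290:340];m=((hs[...,0]>10)&(hs[...,0]<25)&(hs[...,1]>120)&(hs[...,2]>60))
        y,x=np.nonzero(m);print(len(x),pang(c,(290+x.mean(),175+y.mean())))
E
```

```text
clock: 14.2
tcp_pos: [0.5659, 0.0239, 0.2548]
orientation: [0.241, -0.276, 0.926, -0.091]
wrist_force: [0.3, -0.2, 0.5]
finger_gap: 0.0004
clock: 14.7
tcp_pos: [0.5127, 0.0279, 0.3538]
orientation: [0.244, -0.276, 0.925, -0.093]
wrist_force: [0.7, -0.4, 0.0]
finger_gap: 0.0001
r 67.9 th 15.7 a 191.9 | yaw th 37.5 tilt err 0.28 F [ 0.7 -0.4  0. ] t 14.7
top valve [311.4, 195.1] 0.75 (np.float64(89.0), np.float64(-3.9))
top pointer [314.2, 160.2] 0.85 (np.float64(173.1), np.float64(-1.7))
55 (np.float64(98.1), np.float64(-1.1))
scene pointer [395.7, 239.9] 0.92 (np.float64(177.7), np.float64(-0.2))
```

View pics/top8.png

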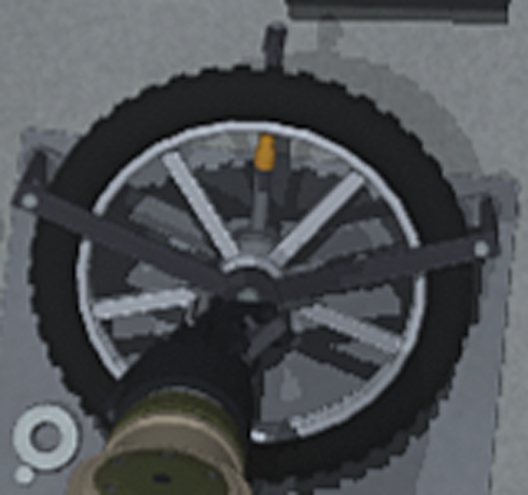

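View pics/scene8.png

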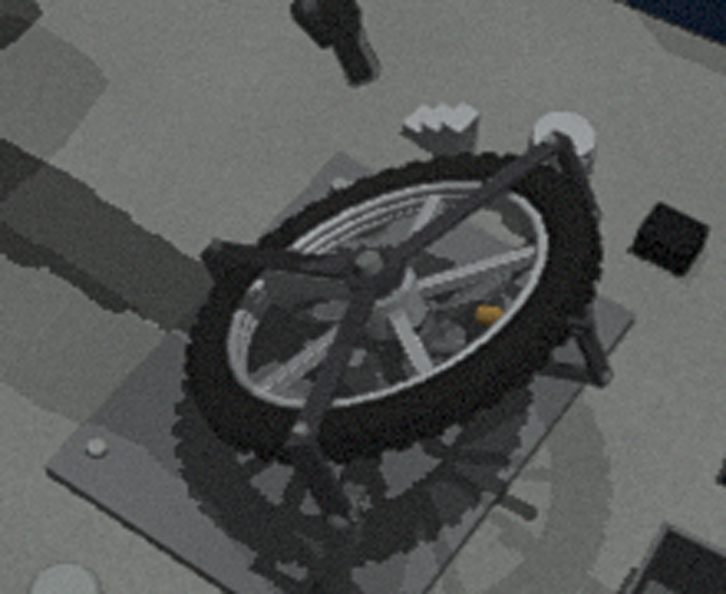

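In the top view the valve at (264,152) lines up with the pointer (275,45) and the hub (248,295). The arm is clear and the bystanders look unmoved, so I'm handing in.

```bash
python3 -c 'from h import *;print(workorder.hand_in());print(get_state()["clock"])'
```

```text
the job is handed in; nothing more can be done
None
the job is handed in; nothing more can be done
```

I turned the wheel about 173° until the valve stood straight up, then withdrew the arm and handed the job in at about 15 s of the 51 s allowed. I did it in three pushes on the spokes with closed fingertips through the upper window. Wrist readings during the pushes were at most about 8 N, and I saw no contact with the tyre, rim or valve.

**Valve angle:** my colour measurement in the top camera, taken after withdrawing, puts the valve at about −1.1°. The pointer measures about −0.5°, and the limit is about ±5°. The valve did not move when the fingers backed off.

**Disagreement:** the network's valve fix from the same final top picture was further off, at −3.9°, with its pointer fix at −1.7°. A scene-camera colour check before withdrawing gave +0.9°. All of these are within the limit.

**Clearance:** at hand-in the fingertips were about 19 cm clear of the wheel with no force on the wrist. The bystanders in view looked unmoved by eye, but I did not re-measure their positions.

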